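Lid the sample well and slide the carriage into its detent

ROBOT

A 7-joint arm with a two-finger parallel gripper is mounted at the origin on the work surface. World frame = base frame: x ahead of the robot, y to its left, z up, the work surface at z = 0. Lengths are in m, angles in rad, forces in N, time in s.
With the tool pointing down it reaches from about 0.425 to 0.925 m from the base axis. Payload 6.8 kg.
Tool frame: the origin (TCP) lies midway between the tips of the shut fingers; the grasp point (between the pads) lies 19 mm behind it; z points along the fingers, y is the line along which they close (so a half turn about z gives the same grasp; the last joint's range is limited). The gripper opens to 85 mm and grips with 20 to 120 N. Pads are 22 mm wide; open, the fingers measure 114 mm over their backs; the gripper's body (76 mm by 85 mm) begins 54 mm behind the grasp point. The pads swing forward as they close: fully open they stand 13 mm farther back than shut.
Start: joints at [1.106, 0.477, 0.022, 1.555, -0.011, 1.109, -0.083], TCP at [0.236, -0.633, 0.231] pointing down, gripper open.
Joint ranges: [-2.96, 2.96], [-0.34, 2.1], [-1.41, 1.46], [0.24, 2.44], [-1.37, 4.51], [0.17, 1.92], [-2.96, 2.96]. Speed limits (rad/s): [2.39, 2.39, 3.14, 3.14, 3.14, 3.14, 3.14].

INTERFACE

Orientations are given as a unit quaternion [w, x, y, z].
In Python, from station import bot gives the robot as it stands.
- The arm moves only by the tool jog_arm, never from a script. Its argument "rows" is a list of rows, each an object of numbers: "fingers": the finger opening in mm, from 0 to 85.4; "x", "y", "z": the shift along the tool's x, y, z in mm; "ax", "ay", "az": the turn, a rotation vector about the tool's x, y, z in degrees. A call has exactly 8 rows; each row shifts and turns the commanded pose from where the row before left it, along the tool's axes as they then stand; what a row does not reach is not made up. A row lasts 1/10 s, in which the tool goes at most 50 mm and 8.59 degrees, less where a joint would pass 70% of its speed; a pose out of reach is approached as far as the arm can. A call with a gripper value outside its range is refused whole. The fingers move at their own pace and stop on an object; "force" is the grip in N (left out, the last holds). Time passes only in rows, so rows that do not move let the fingers close, or fill a call up. It gives the time, the measured TCP pose, the force, the opening and the grip force at its end, in the units of the state.
- bot.get_obs(): the state, without advancing time (a new reading comes with each control period).
- bot.read_camera(name): name is "scene" or "top" or "wrist"; returns a dict with "pixels" (420x560x3 uint8, red, green, blue), "vertical_fov" (degrees; the focal length in pixels is half the picture's height over the tangent of half this angle, whatever the lens; pixels are square), "cx", "cy" (the principal point, pixels), "dist_coeffs" ([k1, k2, p1, p2, k3] as OpenCV has them; the pictures are not rectified), "world_from_camera" (4x4, takes a point from camera to world coordinates). Camera axes: x right, y down, z forward; pixel columns grow to the right and rows downward; lengths in m; the calibration is good to about 2 mm. A picture is of the moment at which its call begins. There is no depth.
- bot.hand_in(): hands the job in; it is judged then, once.
The state is a dict: "t": time; "q": joint angles; "joint_vel": joint speeds; "joint_torque": joint torques, N m; "eef_pos": TCP position; "tool_rot": TCP orientation; "contact_force": force on the tool from outside, world axes, zero at the start; "torque": the same for the moment, N m; "gripper_width": opening from 0.0 (shut) to 1.0 (fully open); "grasp_force": force on a finger pad.
Only numpy, scipy, OpenCV 4.12 (cv2) and the standard library are available. Lean on these libraries where they do the work, as an engineer would, in place of code of your own. Each camera call takes 0.05 s, during which the arm holds its last target. There are 200 camera calls.

TASK

Put the loose black lid on the sample well of the photometer carriage so that it sits fully down, and let go of it. Then take the carriage by its upright tab and slide it along the bed to the read head until the ball detent there drops into the carriage's notch, and finish while still holding the tab pinched between the fingers, with the carriage at rest in the notch. Leave the bottles, beaker and tip box alone.

Things in the scene. Friction and masses are not known exactly. Their poses are not given: they have to be found in the camera images.
- lid_centre (a point): centre of the loose black lid, upright on the bench, 50 mm tall, 60 g, z up its axis. From below: plug 40 mm across, 10 mm high, chamfered foot; flange 58 mm across from 10 to 16 mm; round knob 22 mm across from 16 to 50 mm. The point is on the axis, 25 mm above the plug's underside.
- well (a point): centre of the mouth of the round well in the carriage's flat top, 54 mm above the bench; 44 mm wide, 34 mm deep, a 24 mm vial in it. The lid's plug goes in, its flange rests on the top (lid_centre then 15 mm above this point). y: the way the carriage slides, to the read head; x: to the head's side; z up. A V notch, 12 mm wide, 6 deep, in the steel strip on its +x side is at this same y.
- tab_centre (a point): centre of the upright black tab fixed on top of the carriage, by which it is held: 34 mm in x, 14 mm thick in y, 44 mm tall (from 54 to 98 mm above the bench; the point is at 76 mm). It stands 65 mm behind the well (towards -y) on the carriage. Same axes as well: pinch its two faces along y.
- head: white read head, 60 mm long in y, 75 mm tall, at the far (+x) edge of the bed beside the carriage's path, top 87 mm above the bench. Origin: middle of its foot, 12 mm above the bench; axes parallel to the well's. The detent's ball, in a small brass block under its overhang, is within 8 mm in y of the head's middle: just where is to be felt.
- ball (a joint): push-back of the detent's sprung ball, m: 0 free, about 0.004 on top of the carriage's strip, under 0.0005 in the notch's bottom. The strip's front 27 mm is a shallow ramp up to the notch: the slide resists 2-4 N there. Within 4 mm either side of the notch's bottom the ball pulls the carriage to it with 5-10 N (it centres itself if freed); pushing on past takes about 10 N.
- bottle_white: white plastic bottle, 52 mm across, 130 tall; leave it; origin at the middle of its underside, z up.
- bottle_amber: amber bottle, 60 mm across, 140 tall; leave it; origin at the middle of its underside, z up.
- beaker: clear beaker, 76 mm across, 90 tall; leave it; origin at the middle of its underside, z up.
- tipbox: tip box, 104 x 79 x 67 mm; leave it; origin at the middle of its underside, z up.
- carriage: grey carriage, 130 mm long in y, 62 mm wide and 40 mm high, 0.5 kg, on guide bars; it can only slide along y, 180 mm from its start end to the far stop, against about 1 N of friction. Origin 12 mm above the bench, 28 mm to the +x side of its middle line, midway along; axes as for well.
Mind the look-alikes: they are no part of the job. Several things look just like the part that bears lid_centre: the one meant starts farthest to the robot's right.

How it is judged:
On the way, in this order (a step that is already met when the one before it is completed fails the run):
1. the lid sits fully down in the well, let go, before the carriage has reached the read head (horizontal distance between lid_centre and well below 0.004 m and z of lid_centre in the frame of well below 0.0175 m and angle between lid_centre's own z axis and vertical below 0.07 rad and contact force between the fingers and lid below 0.2 N and y of well in the frame of head below -0.02 m), for 0.2 s.
2. the detent's ball is in the carriage's notch (y of well in the frame of head between -0.012 and 0.012 m and value of joint ball below 0.0022 m), for 0.2 s.
At the end, for the whole second after the job is handed in: Lid down in the well (centred to 4 mm, down to 2.5 mm, upright to 4 degrees), untouched by the fingers; the ball pushed back under 2.2 mm in the notch (notch within about 1.7 mm of it); carriage still (under 5 mm/s), the fingers pinching both faces of its tab, over 2 N each (all of step 2 and horizontal distance between lid_centre and well below 0.004 m and z of lid_centre in the frame of well below 0.0175 m and angle between lid_centre's own z axis and vertical below 0.07 rad and contact force between the fingers and lid below 0.2 N and linear speed of carriage below 0.005 m/s and contact force between the fingers and tab_front above 2 N and contact force between the fingers and tab_rear above 2 N); the arm keeps its last pose, push and grip.
It fails at once if a bottle, the beaker or the tip box was pushed more than 30 mm or knocked over (distance of any of bottle_white, bottle_amber, beaker, tipbox from where it was at the start of the episode above 0.03 m or angle between any of bottle_white, bottle_amber, beaker's own z axis and vertical above 0.5 rad).
It also fails if it takes over 54 s, if anything falls off the work surface, if the arm or the gripper's body presses on something with over 40 N, if the wrist force passes 120 N, or if a joint passes its speed limit or range.

## Working session

There is one attempt and no reset: what is moved stays moved. The work goes in short steps, Python scripts to look and compute and a tool call to move; the robot and the scene stay as the last step left them, time stands still between calls to the robot, and variables do not carry over. Pictures are saved under pics/ and viewed, at most 10 in all, crops included, and the job is handed in when it is done.

Besides the shell and the picture viewer there is one more tool, called after ">>>" as name([rows], argument=value, ...), one row to a line, values as JSON. jog_arm: Moves the arm, as the interface text tells. Its arguments: {"type":"object","properties":{"rows":{"type":"array","items":{"type":"object","properties":{"fingers":{"type":"number"},"x":{"type":"number"},"y":{"type":"number"},"z":{"type":"number"},"ax":{"type":"number"},"ay":{"type":"number"},"az":{"type":"number"}}}},"force":{"type":"number"}},"required":["rows"]}

```bash
mkdir -p pics; ls
cat > h.py <<'E'
import numpy as np, cv2, pickle
from station import bot
def grab(n,tag):
    c=bot.read_camera(n); cv2.imwrite(f'pics/{tag}.png',cv2.cvtColor(c['pixels'],cv2.COLOR_RGB2BGR)); pickle.dump(c,open(f'pics/{tag}.pkl','wb')); return c
def K(c):
    h=c['pixels'].shape[0]; f=h/2/np.tan(np.radians(c['vertical_fov'])/2)
    return np.array([[f,0,c['cx']],[0,f,c['cy']],[0,0,1]])
def ray(tag,uv):
    c=pickle.load(open(f'pics/{tag}.pkl','rb')); T=np.array(c['world_from_camera'])
    p=cv2.undistortPoints(np.array([[uv]],float),K(c),np.array(c['dist_coeffs'],float))[0,0]
    return T[:3,3],T[:3,:3]@np.array([*p,1])
def at(tag,uv,z):
    o,d=ray(tag,uv); return o+d*(z-o[2])/d[2]
def proj(tag,P):
    c=pickle.load(open(f'pics/{tag}.pkl','rb')); T=np.linalg.inv(np.array(c['world_from_camera']))
    return cv2.projectPoints(np.array(P,float).reshape(-1,3),cv2.Rodrigues(T[:3,:3])[0],T[:3,3],K(c),np.array(c['dist_coeffs'],float))[0][:,0]
E
python3 - <<'E'
from h import *
np.set_printoptions(precision=3,suppress=True)
for n in('scene','top'):
    c=grab(n,n+'0'); print(n,c['vertical_fov'],np.array(c['world_from_camera']))
print(bot.get_obs())
E
```

```text
pics
scene 42.64833458538593 [[ 0.712  0.406 -0.572  1.489]
 [ 0.702 -0.419  0.576 -0.808]
 [-0.006 -0.812 -0.584  0.989]
 [ 0.     0.     0.     1.   ]]
top 48.68814997975243 [[ 0.017 -0.997  0.078  0.523]
 [-1.    -0.016  0.013  0.054]
 [-0.012 -0.078 -0.997  1.293]
 [ 0.     0.     0.     1.   ]]
{'t': 0.1, 'q': array([ 1.106,  0.478,  0.022,  1.556, -0.012,  1.109, -0.083]), 'joint_vel': array([ 0.   , -0.   ,  0.001, -0.003, -0.   ,  0.001,  0.002]), 'joint_torque': array([  0.005, -59.776,   1.614, -28.195,   0.013,   0.005,   0.   ]), 'eef_pos': array([ 0.236, -0.632,  0.23 ]), 'tool_rot': array([-0.001,  0.984,  0.177, -0.   ]), 'contact_force': array([ 0.052,  0.347, -0.439]), 'torque': array([ 0.018,  0.05 , -0.055]), 'grasp_force': 0.0, 'gripper_width': 1.0015756243474943}
```

View pics/top0.png

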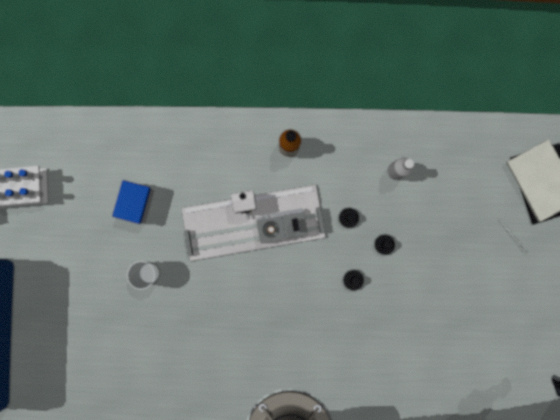

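View pics/scene0.png

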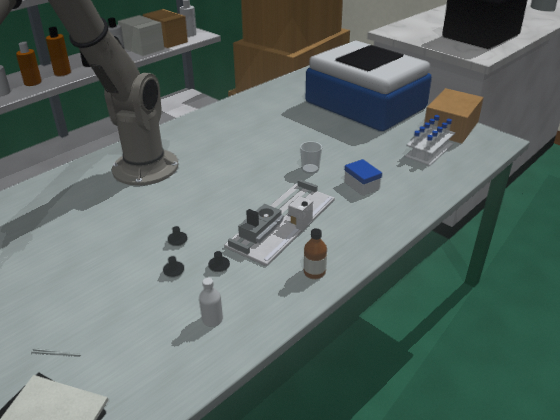

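Top view: the lid candidates are at (349,217), (385,244) and (354,280). Robot's right (−y) is image right, so the lid at (385,244) is the one meant. The carriage well is near (270,229), the tab near (297,226) and the head near (243,202). I'll check these in an enlarged crop.

Run:
```python
from h import *
np.set_printoptions(precision=4,suppress=True)
a=cv2.imread('pics/top0.png')[175:305,180:410]; b=cv2.resize(a,None,fx=3.4,fy=3.4,interpolation=cv2.INTER_CUBIC); cv2.imwrite('pics/topc.png',cv2.convertScaleAbs(b,alpha=1.5))
for n,p in dict(l1=(349,217),l2=(385,244),l3=(354,280)).items():
    w=at('top0',p,.03); print(n,w,proj('scene0',w))
```

```text
l1 [ 0.5926 -0.1523  0.03  ] [[218.6722 257.9769]]
l2 [ 0.5208 -0.2508  0.03  ] [[173.3806 262.864 ]]
l3 [ 0.4225 -0.1668  0.03  ] [[176.8021 232.9765]]
```

View pics/topc.png

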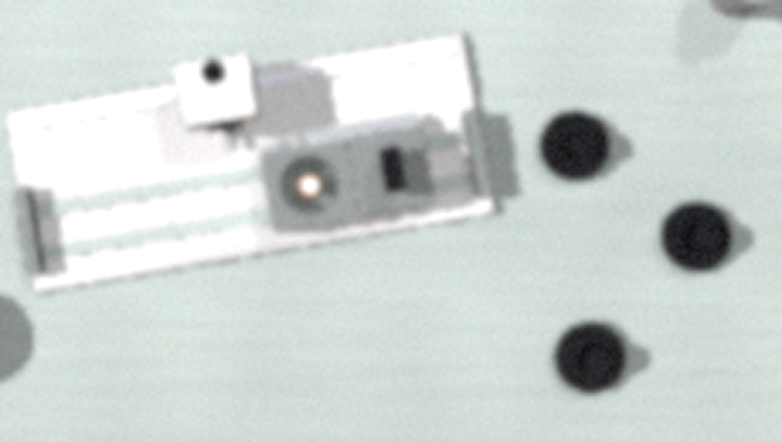

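The close crop confirms it. The lid meant is at full-frame (385.0,244.4), the other two are farther left. The well is at (270.6,229.1) and the tab top at about (295.6,225).

Run:
```python
from h import *
np.set_printoptions(precision=4,suppress=True)
f=lambda u,v:(u/3.4+180-.35,v/3.4+175-.35)
P=lambda u,v,z:at('top0',f(u,v),z)
lid=P(697,236,.016); well=P(309,185,.054); tab=P(394,169,.098)
print(lid,well,tab,np.linalg.norm((well-tab)[:2]))
e1=P(10,113,.012);e2=P(463,36,.012);g1=P(37,290,.012);g2=P(497,210,.012)
for d in(e1-e2,g1-g2,well-tab): print('yaw of y axis',np.degrees(np.arctan2(-d[0],d[1])),np.linalg.norm(d))
print('head top',P(214,90,.087))
o=bot.get_obs();from scipy.spatial.transform import Rotation as R
q=o['tool_rot'];print(R.from_quat([*q[1:],q[0]]).as_matrix())
W=np.array(bot.read_camera('wrist')['world_from_camera']);print(W)
```

```text
[ 0.5205 -0.2532  0.016 ] [0.5557 0.0607 0.054 ] [ 0.5677 -0.0036  0.098 ] 0.06544932413612971
yaw of y axis 10.602771823742115 0.37543832921368014
yaw of y axis 10.843147308617654 0.37829593692277563
yaw of y axis 10.566766056934235 0.07886452960536933
head top [0.6265 0.1347 0.087 ]
[[ 0.937   0.3494 -0.0007]
 [ 0.3494 -0.937   0.0015]
 [-0.0001 -0.0017 -1.    ]]
[[ 0.3498 -0.8865 -0.3029  0.3128]
 [-0.9368 -0.3317 -0.1112 -0.6039]
 [-0.0018  0.3227 -0.9465  0.3736]
 [ 0.      0.      0.      1.    ]]
```

>>> jog_arm([
  {"x": 35,"y": -22,"fingers": 60},
  {"x": 40,"y": -26},
  {"x": 40,"y": -26},
  {"x": 40,"y": -26},
  {"x": 40,"y": -26},
  {"x": 40,"y": -26},
  {"x": 40,"y": -26},
  {"x": 40,"y": -26},
], force=30)

```text
invalid input
```

>>> jog_arm([
  {"x": 40,"y": -26},
  {"x": 40,"y": -26},
  {"az": 4.9},
  {"az": 4.9},
  {},
  {},
  {},
  {},
])

```text
invalid input
```

```bash
cat >> h.py <<'E'
from scipy.spatial.transform import Rotation as Ro
def rel(P):
    o=bot.get_obs(); q=o['tool_rot']; M=Ro.from_quat([*q[1:],q[0]]).as_matrix()
    print('t',o['t'],'tcp',o['eef_pos'],'yaw',np.degrees(np.arctan2(M[1,0],M[0,0])),'z',M[:,2],'w',o['gripper_width'],'gf',o['grasp_force'],'F',o['contact_force'])
    return 1000*M.T@(np.array(P)-o['eef_pos'])
np.set_printoptions(precision=4,suppress=True)
E
python3 - <<'E'
from h import *
print(rel([.5205,-.2532,.2])); grab('wrist','w1'); print(proj('w1',[.5205,-.2532,.05]),proj('w1',[.5205,-.2532,.016]))
a=cv2.imread('pics/w1.png'); cv2.imwrite('pics/w1b.png',cv2.convertScaleAbs(a,alpha=2.))
E
```

```text
t 0.15 tcp [ 0.2356 -0.6321  0.2305] yaw 20.444550915597667 z [-0.0006  0.0013 -1.    ] w 1.0031434678784212 gf 0.0 F [-0.0281  0.1381  0.4971]
[ 399.3078 -255.4674   30.8546]
[[  26.7806 -192.3608]] [[  24.2555 -207.4906]]
```

View pics/w1b.png

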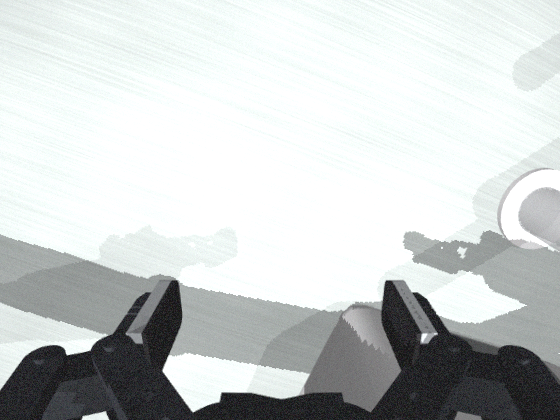

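The moves were refused, so the arm hasn't moved and the wrist picture shows bare bench and fingers only. I'll fill in every field in each row.

>>> jog_arm([
  {"x": 35,"y": -22,"z": 0,"ax": 0,"ay": 0,"az": 0,"fingers": 60},
  {"x": 40,"y": -26,"z": 0,"ax": 0,"ay": 0,"az": 0,"fingers": 60},
  {"x": 40,"y": -26,"z": 0,"ax": 0,"ay": 0,"az": 0,"fingers": 60},
  {"x": 40,"y": -26,"z": 0,"ax": 0,"ay": 0,"az": 0,"fingers": 60},
  {"x": 40,"y": -26,"z": 0,"ax": 0,"ay": 0,"az": 0,"fingers": 60},
  {"x": 40,"y": -26,"z": 0,"ax": 0,"ay": 0,"az": 0,"fingers": 60},
  {"x": 40,"y": -26,"z": 0,"ax": 0,"ay": 0,"az": 0,"fingers": 60},
  {"x": 40,"y": -26,"z": 0,"ax": 0,"ay": 0,"az": 0,"fingers": 60},
], force=30)

```text
t: 1.0
eef_pos: [0.4605, -0.3297, 0.2314]
tool_rot: [0.0, 0.984, 0.177, 0.0]
contact_force: [0.7, -0.9, 1.4]
gripper_width: 0.698
grasp_force: 0.0
```

>>> jog_arm([
  {"x": 28,"y": -17,"z": 0,"ax": 0,"ay": 0,"az": 0,"fingers": 60},
  {"x": 28,"y": -17,"z": 0,"ax": 0,"ay": 0,"az": 0,"fingers": 60},
  {"x": 20,"y": -13,"z": 0,"ax": 0,"ay": 0,"az": 0,"fingers": 60},
  {"x": 0,"y": 0,"z": 0,"ax": 0,"ay": 0,"az": 4.9,"fingers": 60},
  {"x": 0,"y": 0,"z": 0,"ax": 0,"ay": 0,"az": 4.9,"fingers": 60},
  {"x": 0,"y": 0,"z": 0,"ax": 0,"ay": 0,"az": 0,"fingers": 60},
  {"x": 0,"y": 0,"z": 0,"ax": 0,"ay": 0,"az": 0,"fingers": 60},
  {"x": 0,"y": 0,"z": 0,"ax": 0,"ay": 0,"az": 0,"fingers": 60},
])

```text
t: 1.8
eef_pos: [0.5143, -0.2609, 0.2313]
tool_rot: [-0.0, 0.996, 0.093, -0.0]
contact_force: [-0.0, 0.3, -0.1]
gripper_width: 0.704
grasp_force: 0.0
```

Run:
```python
from h import *
print(rel([.5205,-.2532,.022])); grab('wrist','w2'); print(proj('w2',[.5205,-.2532,.05]),proj('w2',[.5205,-.2532,.016]))
a=cv2.imread('pics/w2.png'); cv2.imwrite('pics/w2b.png',cv2.convertScaleAbs(a,alpha=1.6))
```

```text
t 1.8 tcp [ 0.5143 -0.2609  0.2313] yaw 10.715123510082856 z [-0.0001  0.     -1.    ] w 0.704171213470111 gf 0.0 F [-0.0192  0.3378 -0.0829]
[  7.5045  -6.4117 209.2777]
[[273.7249 174.4715]] [[274.3965 166.9474]]
```

View pics/w2b.png

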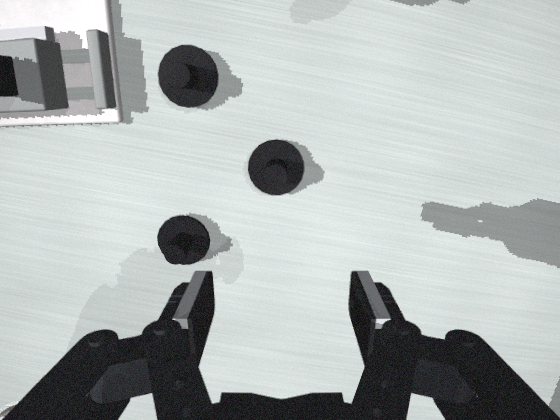

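The wrist view shows the chosen lid at flange centre (276,167), right of the other two. The top-view estimate predicted (274.4,167), so they agree within 2 mm. Descending.

>>> jog_arm([
  {"x": 7.5,"y": -5.5,"z": 30,"ax": 0,"ay": 0,"az": 0,"fingers": 60},
  {"x": 0,"y": 0,"z": 40,"ax": 0,"ay": 0,"az": 0,"fingers": 60},
  {"x": 0,"y": 0,"z": 40,"ax": 0,"ay": 0,"az": 0,"fingers": 60},
  {"x": 0,"y": 0,"z": 40,"ax": 0,"ay": 0,"az": 0,"fingers": 60},
  {"x": 0,"y": 0,"z": 30,"ax": 0,"ay": 0,"az": 0,"fingers": 60},
  {"x": 0,"y": 0,"z": 20,"ax": 0,"ay": 0,"az": 0,"fingers": 60},
  {"x": 0,"y": 0,"z": 9,"ax": 0,"ay": 0,"az": 0,"fingers": 60},
  {"x": 0,"y": 0,"z": 0,"ax": 0,"ay": 0,"az": 0,"fingers": 60},
])

```text
t: 2.65
eef_pos: [0.5202, -0.2538, 0.0214]
tool_rot: [-0.0, 0.996, 0.093, -0.001]
contact_force: [0.2, 0.8, -0.2]
gripper_width: 0.699
grasp_force: 0.0
```

>>> jog_arm([
  {"x": 0,"y": 0,"z": 0,"ax": 0,"ay": 0,"az": 0,"fingers": 10},
  {"x": 0,"y": 0,"z": 0,"ax": 0,"ay": 0,"az": 0,"fingers": 10},
  {"x": 0,"y": 0,"z": 0,"ax": 0,"ay": 0,"az": 0,"fingers": 10},
  {"x": 0,"y": 0,"z": 0,"ax": 0,"ay": 0,"az": 0,"fingers": 10},
  {"x": 0,"y": 0,"z": 0,"ax": 0,"ay": 0,"az": 0,"fingers": 10},
  {"x": 0,"y": 0,"z": 0,"ax": 0,"ay": 0,"az": 0,"fingers": 10},
  {"x": 0,"y": 0,"z": 0,"ax": 0,"ay": 0,"az": 0,"fingers": 10},
  {"x": 0,"y": 0,"z": 0,"ax": 0,"ay": 0,"az": 0,"fingers": 10},
])

```text
t: 3.45
eef_pos: [0.5218, -0.2544, 0.0236]
tool_rot: [0.001, 0.996, 0.093, 0.001]
contact_force: [-0.8, 1.3, 6.8]
gripper_width: 0.243
grasp_force: 29.4
```

>>> jog_arm([
  {"x": 0,"y": 0,"z": -15,"ax": 0,"ay": 0,"az": 0,"fingers": 10},
  {"x": 0,"y": 0,"z": -35,"ax": 0,"ay": 0,"az": 0,"fingers": 10},
  {"x": 0,"y": 0,"z": -40,"ax": 0,"ay": 0,"az": 0,"fingers": 10},
  {"x": 0,"y": 0,"z": -40,"ax": 0,"ay": 0,"az": 0,"fingers": 10},
  {"x": 5,"y": -15,"z": -30,"ax": 0,"ay": 0,"az": 0,"fingers": 10},
  {"x": 9,"y": -29,"z": -17,"ax": 0,"ay": 0,"az": 0,"fingers": 10},
  {"x": 11,"y": -36,"z": 0,"ax": 0,"ay": 0,"az": 0,"fingers": 10},
  {"x": 11,"y": -37,"z": 0,"ax": 0,"ay": 0,"az": 0,"fingers": 10},
])

```text
t: 4.25
eef_pos: [0.5348, -0.1316, 0.2013]
tool_rot: [0.0, 0.996, 0.092, 0.001]
contact_force: [0.3, 1.0, -1.1]
gripper_width: 0.241
grasp_force: 29.6
```

>>> jog_arm([
  {"x": 11,"y": -37,"z": 0,"ax": 0,"ay": 0,"az": 0,"fingers": 10},
  {"x": 11,"y": -37,"z": 0,"ax": 0,"ay": 0,"az": 0,"fingers": 10},
  {"x": 11,"y": -37,"z": 0,"ax": 0,"ay": 0,"az": 0,"fingers": 10},
  {"x": 11,"y": -36,"z": 0,"ax": 0,"ay": 0,"az": 0,"fingers": 10},
  {"x": 9,"y": -28,"z": 0,"ax": 0,"ay": 0,"az": 0,"fingers": 10},
  {"x": 4,"y": -12,"z": 0,"ax": 0,"ay": 0,"az": 0,"fingers": 10},
  {"x": 0,"y": 0,"z": 0,"ax": 0,"ay": 0,"az": 0,"fingers": 10},
  {"x": 0,"y": 0,"z": 0,"ax": 0,"ay": 0,"az": 0,"fingers": 10},
])

```text
t: 5.05
eef_pos: [0.556, 0.0602, 0.1995]
tool_rot: [0.001, 0.996, 0.092, -0.0]
contact_force: [-0.7, -0.9, -0.2]
gripper_width: 0.242
grasp_force: 29.6
```

Run:
```python
from h import *
r=rel([.5557,.0607,.09]);print(r); c=grab('wrist','w3'); print('well',proj('w3',[.5557,.0607,.054]),'tabtop',proj('w3',[.5677,-.0036,.098]),'head',proj('w3',[.6265,.1347,.087]))
o=bot.get_obs()['eef_pos']; print('lid flange/knob expected',proj('w3',o+[0,0,-.006]),proj('w3',o+[0,0,.0275]))
a=cv2.imread('pics/w3.png'); cv2.imwrite('pics/w3b.png',cv2.convertScaleAbs(a,alpha=1.4))
```

```text
t 5.05 tcp [0.556  0.0602 0.1995] yaw 10.558212038433854 z [-0.0002 -0.0012 -1.    ] w 0.24185890127534765 gf 29.573327600955963 F [-0.7261 -0.8956 -0.2414]
[ -0.1193  -0.7056 109.4693]
well [[279.7125 192.9817]] tabtop [[369.609  209.7449]] head [[192.3737  89.7476]]
lid flange/knob expected [[281.2681 274.2617]] [[281.3683 316.8393]]
```

View pics/w3b.png

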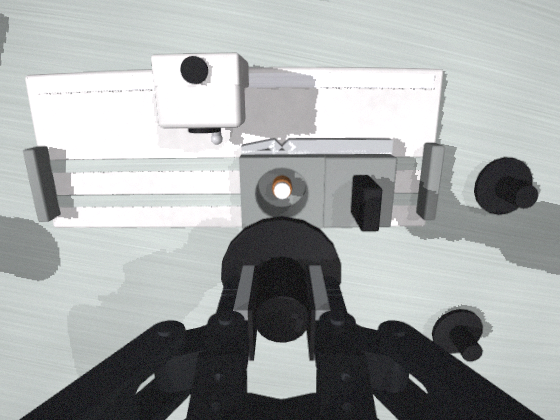

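The wrist view shows the lid held upright with its flange centre column at 281, the well at about (282,192), the notch at about (282,146), and the detent ball near (217,139). I'll refine the well with a crop.

Run:
```python
from h import *
a=cv2.imread('pics/w3.png')[130:250,190:350]; b=cv2.resize(a,None,fx=5,fy=5,interpolation=cv2.INTER_CUBIC); cv2.imwrite('pics/w3c.png',cv2.convertScaleAbs(b,alpha=1.6))
o=bot.get_obs(); q=o['tool_rot']; M=Ro.from_quat([*q[1:],q[0]]).as_matrix()
print('pred crop flange far edge',(proj('w3',o['eef_pos']+M@[.029,0,.0076])-[190,130])*5+2)
th=np.linspace(0,2*np.pi,9)[:-1]
W=np.array([.5557,.0607,.054])
print('pred well rim +-x,+-y',(proj('w3',[W+M@[.022*np.cos(t),.022*np.sin(t),0] for t in th[::2]])-[190,130])*5+2)
```

```text
pred crop flange far edge [[459.0361 427.3783]]
pred well rim +-x,+-y [[450.6348 187.8598]
 [581.5864 317.1827]
 [450.4992 440.2015]
 [319.5494 316.7103]]
```

View pics/w3c.png

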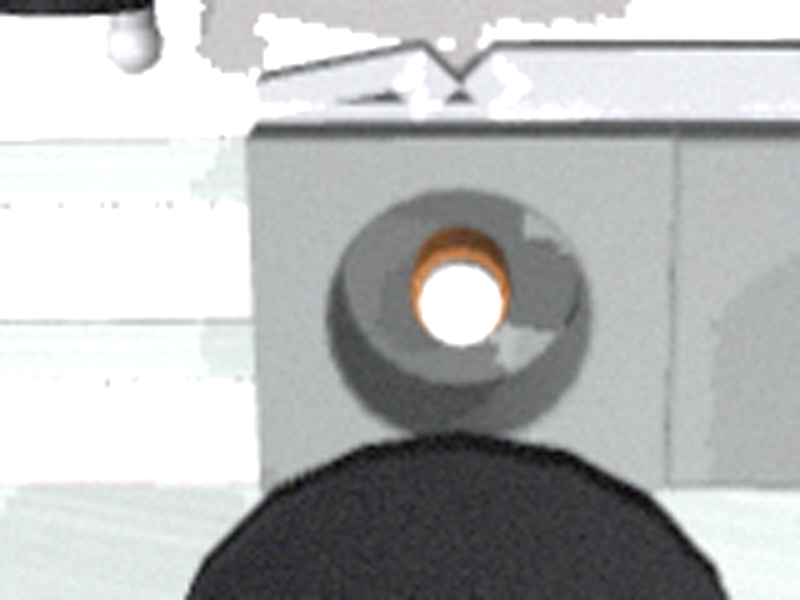

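Well rim in the crop: centre column 459, rows 188–438. That is 1.4 mm along tool +y from the prediction. The lid sits about 0.5 mm toward −x in the grip. Correcting for both and descending.

>>> jog_arm([
  {"x": 0.4,"y": 0.7,"z": 20,"ax": 0,"ay": 0,"az": 0,"fingers": 10},
  {"x": 0,"y": 0,"z": 30,"ax": 0,"ay": 0,"az": 0,"fingers": 10},
  {"x": 0,"y": 0,"z": 30,"ax": 0,"ay": 0,"az": 0,"fingers": 10},
  {"x": 0,"y": 0,"z": 20,"ax": 0,"ay": 0,"az": 0,"fingers": 10},
  {"x": 0,"y": 0,"z": 10,"ax": 0,"ay": 0,"az": 0,"fingers": 10},
  {"x": 0,"y": 0,"z": 5,"ax": 0,"ay": 0,"az": 0,"fingers": 10},
  {"x": 0,"y": 0,"z": 0,"ax": 0,"ay": 0,"az": 0,"fingers": 10},
  {"x": 0,"y": 0,"z": 0,"ax": 0,"ay": 0,"az": 0,"fingers": 10},
])

```text
t: 5.9
eef_pos: [0.5574, 0.0612, 0.0853]
tool_rot: [0.0, 0.996, 0.092, 0.001]
contact_force: [1.4, -0.4, -0.6]
gripper_width: 0.243
grasp_force: 29.6
```

>>> jog_arm([
  {"x": 0,"y": 0,"z": 3,"ax": 0,"ay": 0,"az": 0,"fingers": 10},
  {"x": 0,"y": 0,"z": 3,"ax": 0,"ay": 0,"az": 0,"fingers": 10},
  {"x": 0,"y": 0,"z": 2,"ax": 0,"ay": 0,"az": 0,"fingers": 10},
  {"x": 0,"y": 0,"z": 2,"ax": 0,"ay": 0,"az": 0,"fingers": 10},
  {"x": 0,"y": 0,"z": 1,"ax": 0,"ay": 0,"az": 0,"fingers": 10},
  {"x": 0,"y": 0,"z": 1,"ax": 0,"ay": 0,"az": 0,"fingers": 10},
  {"x": 0,"y": 0,"z": 0,"ax": 0,"ay": 0,"az": 0,"fingers": 10},
  {"x": 0,"y": 0,"z": 0,"ax": 0,"ay": 0,"az": 0,"fingers": 10},
])

```text
t: 6.7
eef_pos: [0.5566, 0.0614, 0.0723]
tool_rot: [-0.0, 0.996, 0.093, 0.0]
contact_force: [0.5, 0.0, -1.0]
gripper_width: 0.241
grasp_force: 29.6
```

>>> jog_arm([
  {"x": 0,"y": 0,"z": 1.5,"ax": 0,"ay": 0,"az": 0,"fingers": 10},
  {"x": 0,"y": 0,"z": 1.5,"ax": 0,"ay": 0,"az": 0,"fingers": 10},
  {"x": 0,"y": 0,"z": 1,"ax": 0,"ay": 0,"az": 0,"fingers": 10},
  {"x": 0,"y": 0,"z": 1,"ax": 0,"ay": 0,"az": 0,"fingers": 10},
  {"x": 0,"y": 0,"z": 0,"ax": 0,"ay": 0,"az": 0,"fingers": 10},
  {"x": 0,"y": 0,"z": 0,"ax": 0,"ay": 0,"az": 0,"fingers": 10},
  {"x": 0,"y": 0,"z": 0,"ax": 0,"ay": 0,"az": 0,"fingers": 10},
  {"x": 0,"y": 0,"z": 0,"ax": 0,"ay": 0,"az": 0,"fingers": 10},
])

```text
t: 7.5
eef_pos: [0.5566, 0.0614, 0.0676]
tool_rot: [0.0, 0.996, 0.093, 0.0]
contact_force: [-2.1, 0.0, 5.8]
gripper_width: 0.24
grasp_force: 29.9
```

The lid touched down at TCP z 0.0676, exactly the expected seated height. Releasing and rising.

>>> jog_arm([
  {"x": 0,"y": 0,"z": 0,"ax": 0,"ay": 0,"az": 0,"fingers": 45},
  {"x": 0,"y": 0,"z": 0,"ax": 0,"ay": 0,"az": 0,"fingers": 45},
  {"x": 0,"y": 0,"z": 0,"ax": 0,"ay": 0,"az": 0,"fingers": 45},
  {"x": 0,"y": 0,"z": 0,"ax": 0,"ay": 0,"az": 0,"fingers": 45},
  {"x": 0,"y": 0,"z": -10,"ax": 0,"ay": 0,"az": 0,"fingers": 45},
  {"x": 0,"y": 0,"z": -30,"ax": 0,"ay": 0,"az": 0,"fingers": 45},
  {"x": 0,"y": 0,"z": -40,"ax": 0,"ay": 0,"az": 0,"fingers": 45},
  {"x": 0,"y": 0,"z": -40,"ax": 0,"ay": 0,"az": 0,"fingers": 45},
])

```text
t: 8.3
eef_pos: [0.5562, 0.0614, 0.1891]
tool_rot: [-0.0, 0.996, 0.093, -0.0]
contact_force: [-0.3, -0.2, 0.1]
gripper_width: 0.527
grasp_force: 0.0
```

>>> jog_arm([
  {"x": 0,"y": 15,"z": 0,"ax": 0,"ay": 0,"az": 0,"fingers": 28},
  {"x": 0,"y": 30,"z": 0,"ax": 0,"ay": 0,"az": 0,"fingers": 28},
  {"x": 0,"y": 20,"z": 0,"ax": 0,"ay": 0,"az": 0,"fingers": 28},
  {"x": 0,"y": 0,"z": 0,"ax": 0,"ay": 0,"az": 0,"fingers": 28},
  {"x": 0,"y": 0,"z": 0,"ax": 0,"ay": 0,"az": 0,"fingers": 28},
  {"x": 0,"y": 0,"z": 0,"ax": 0,"ay": 0,"az": 0,"fingers": 28},
  {"x": 0,"y": 0,"z": 0,"ax": 0,"ay": 0,"az": 0,"fingers": 28},
  {"x": 0,"y": 0,"z": 0,"ax": 0,"ay": 0,"az": 0,"fingers": 28},
])

```text
t: 9.1
eef_pos: [0.5685, -0.0015, 0.1873]
tool_rot: [-0.0, 0.996, 0.094, -0.0]
contact_force: [0.0, 0.0, -0.3]
gripper_width: 0.327
grasp_force: 0.0
```

Run:
```python
from h import *
th=np.radians(10.7); y=np.array([-np.sin(th),np.cos(th),0]); well=np.array([.5561,.0597,.054]); tab=well-.065*y; tab[2]=.064
r=rel(tab);print(r); c=grab('wrist','w4')
P=np.array([tab[:2].tolist()+[.098],well+[0,0,.006],well+[0,0,.04]]); print('tabtop, flange top, knob top',proj('w4',P))
a=cv2.imread('pics/w4.png'); cv2.imwrite('pics/w4b.png',cv2.convertScaleAbs(a,alpha=1.8))
```

```text
t 9.1 tcp [ 0.5685 -0.0015  0.1873] yaw 10.73313377333051 z [-0.0001  0.0003 -1.    ] w 0.3270287257194154 gf 0.0 F [ 0.0053  0.0357 -0.3463]
[ -0.8192   2.6056 123.2771]
tabtop, flange top, knob top [[284.1919 216.3341]
 [202.0271 200.1148]
 [191.925  214.288 ]]
```

View pics/w4b.png

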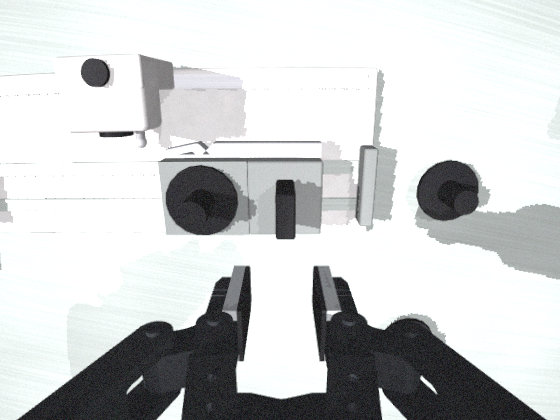

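The lid is seated: its flange centre is at (202,200), as predicted. The tab is at about (285.5,215). Descending to the tab.

>>> jog_arm([
  {"x": -0.5,"y": 3,"z": 20,"ax": 0,"ay": 0,"az": 0,"fingers": 28},
  {"x": 0,"y": 0,"z": 35,"ax": 0,"ay": 0,"az": 0,"fingers": 28},
  {"x": 0,"y": 0,"z": 25,"ax": 0,"ay": 0,"az": 0,"fingers": 28},
  {"x": 0,"y": 0,"z": 20,"ax": 0,"ay": 0,"az": 0,"fingers": 28},
  {"x": 0,"y": 0,"z": 15,"ax": 0,"ay": 0,"az": 0,"fingers": 28},
  {"x": 0,"y": 0,"z": 8,"ax": 0,"ay": 0,"az": 0,"fingers": 28},
  {"x": 0,"y": 0,"z": 0,"ax": 0,"ay": 0,"az": 0,"fingers": 28},
  {"x": 0,"y": 0,"z": 0,"ax": 0,"ay": 0,"az": 0,"fingers": 28},
])

```text
t: 9.95
eef_pos: [0.5693, -0.0054, 0.065]
tool_rot: [0.0, 0.996, 0.093, 0.001]
contact_force: [0.5, 0.2, 0.3]
gripper_width: 0.333
grasp_force: 0.0
```

>>> jog_arm([
  {"x": 0,"y": 0,"z": 0,"ax": 0,"ay": 0,"az": 0,"fingers": 2},
  {"x": 0,"y": 0,"z": 0,"ax": 0,"ay": 0,"az": 0,"fingers": 2},
  {"x": 0,"y": 0,"z": 0,"ax": 0,"ay": 0,"az": 0,"fingers": 2},
  {"x": 0,"y": 0,"z": 0,"ax": 0,"ay": 0,"az": 0,"fingers": 2},
  {"x": 0,"y": 0,"z": 0,"ax": 0,"ay": 0,"az": 0,"fingers": 2},
  {"x": 0,"y": 0,"z": 0,"ax": 0,"ay": 0,"az": 0,"fingers": 2},
  {"x": 0,"y": 0,"z": 0,"ax": 0,"ay": 0,"az": 0,"fingers": 2},
  {"x": 0,"y": 0,"z": 0,"ax": 0,"ay": 0,"az": 0,"fingers": 2},
])

```text
t: 10.75
eef_pos: [0.5695, -0.0054, 0.0654]
tool_rot: [0.0, 0.996, 0.093, 0.001]
contact_force: [-0.3, -0.5, 6.1]
gripper_width: 0.158
grasp_force: 32.1
```

Run:
```python
from h import *
th=np.radians(10.7); y=np.array([-np.sin(th),np.cos(th),0]); well=np.array([.5561,.0597,.054])
rel(well)
head=np.array([.6265,.1347,.087])
print('head y - well y',1000*(head-well)@y)
# ball pixels: w3 crop (133,55)->, notch (460,80)
for tag,b,n in(('w3',(190+131/5,130+48/5),(190+460/5,130+78/5)),('w4',(141,140),(204,150))):
  for z in(.035,.045): print(tag,z,'ball-notch y',1000*(at(tag,b,z)-at(tag,n,z))@y)
```

```text
t 10.75 tcp [ 0.5695 -0.0054  0.0654] yaw 10.6517823553127 z [ 0.002   0.0001 -1.    ] w 0.1579997586945945 gf 32.081884145736694 F [-0.317  -0.491   6.0796]
head y - well y 60.625030017626514
w3 0.035 ball-notch y 56.323007821829336
w3 0.045 ball-notch y 54.491928338133555
w4 0.035 ball-notch y 52.34147069406574
w4 0.045 ball-notch y 50.56975066811867
```

The measured tab grip is consistent with the tab (opening about 13.5 mm, 32 N). The ball is estimated 51–56 mm ahead of the notch. Sliding 40 mm first, then feeling for it.

>>> jog_arm([
  {"x": 0,"y": -4,"z": 0,"ax": 0,"ay": 0,"az": 0,"fingers": 2},
  {"x": 0,"y": -7,"z": 0,"ax": 0,"ay": 0,"az": 0,"fingers": 2},
  {"x": 0,"y": -8,"z": 0,"ax": 0,"ay": 0,"az": 0,"fingers": 2},
  {"x": 0,"y": -8,"z": 0,"ax": 0,"ay": 0,"az": 0,"fingers": 2},
  {"x": 0,"y": -7,"z": 0,"ax": 0,"ay": 0,"az": 0,"fingers": 2},
  {"x": 0,"y": -6,"z": 0,"ax": 0,"ay": 0,"az": 0,"fingers": 2},
  {"x": 0,"y": 0,"z": 0,"ax": 0,"ay": 0,"az": 0,"fingers": 2},
  {"x": 0,"y": 0,"z": 0,"ax": 0,"ay": 0,"az": 0,"fingers": 2},
])

```text
t: 11.55
eef_pos: [0.562, 0.0336, 0.0654]
tool_rot: [0.0, 0.996, 0.093, 0.001]
contact_force: [-0.8, -1.0, 7.0]
gripper_width: 0.16
grasp_force: 32.2
```

>>> jog_arm([
  {"x": 0,"y": -2,"z": 0,"ax": 0,"ay": 0,"az": 0,"fingers": 2},
  {"x": 0,"y": -2,"z": 0,"ax": 0,"ay": 0,"az": 0,"fingers": 2},
  {"x": 0,"y": -1,"z": 0,"ax": 0,"ay": 0,"az": 0,"fingers": 2},
  {"x": 0,"y": 0,"z": 0,"ax": 0,"ay": 0,"az": 0,"fingers": 2},
  {"x": 0,"y": 0,"z": 0,"ax": 0,"ay": 0,"az": 0,"fingers": 2},
  {"x": 0,"y": 0,"z": 0,"ax": 0,"ay": 0,"az": 0,"fingers": 2},
  {"x": 0,"y": 0,"z": 0,"ax": 0,"ay": 0,"az": 0,"fingers": 2},
  {"x": 0,"y": 0,"z": 0,"ax": 0,"ay": 0,"az": 0,"fingers": 2},
])

```text
t: 12.35
eef_pos: [0.5613, 0.0375, 0.0654]
tool_rot: [0.001, 0.996, 0.092, 0.001]
contact_force: [-1.3, -3.4, 6.9]
gripper_width: 0.161
grasp_force: 32.2
```

>>> jog_arm([
  {"x": 0,"y": -1,"z": 0,"ax": 0,"ay": 0,"az": 0,"fingers": 2},
  {"x": 0,"y": -1,"z": 0,"ax": 0,"ay": 0,"az": 0,"fingers": 2},
  {"x": 0,"y": 0,"z": 0,"ax": 0,"ay": 0,"az": 0,"fingers": 2},
  {"x": 0,"y": 0,"z": 0,"ax": 0,"ay": 0,"az": 0,"fingers": 2},
  {"x": 0,"y": 0,"z": 0,"ax": 0,"ay": 0,"az": 0,"fingers": 2},
  {"x": 0,"y": 0,"z": 0,"ax": 0,"ay": 0,"az": 0,"fingers": 2},
  {"x": 0,"y": 0,"z": 0,"ax": 0,"ay": 0,"az": 0,"fingers": 2},
  {"x": 0,"y": 0,"z": 0,"ax": 0,"ay": 0,"az": 0,"fingers": 2},
])

```text
t: 13.15
eef_pos: [0.5609, 0.0393, 0.0654]
tool_rot: [0.001, 0.996, 0.092, 0.001]
contact_force: [-1.0, -3.1, 6.7]
gripper_width: 0.16
grasp_force: 32.2
```

>>> jog_arm([
  {"x": 0,"y": -1,"z": 0,"ax": 0,"ay": 0,"az": 0,"fingers": 2},
  {"x": 0,"y": -1,"z": 0,"ax": 0,"ay": 0,"az": 0,"fingers": 2},
  {"x": 0,"y": 0,"z": 0,"ax": 0,"ay": 0,"az": 0,"fingers": 2},
  {"x": 0,"y": 0,"z": 0,"ax": 0,"ay": 0,"az": 0,"fingers": 2},
  {"x": 0,"y": 0,"z": 0,"ax": 0,"ay": 0,"az": 0,"fingers": 2},
  {"x": 0,"y": 0,"z": 0,"ax": 0,"ay": 0,"az": 0,"fingers": 2},
  {"x": 0,"y": 0,"z": 0,"ax": 0,"ay": 0,"az": 0,"fingers": 2},
  {"x": 0,"y": 0,"z": 0,"ax": 0,"ay": 0,"az": 0,"fingers": 2},
])

```text
t: 13.95
eef_pos: [0.5605, 0.0413, 0.0654]
tool_rot: [0.001, 0.996, 0.092, 0.001]
contact_force: [-0.3, -2.7, 7.2]
gripper_width: 0.161
grasp_force: 32.2
```

>>> jog_arm([
  {"x": 0,"y": -1,"z": 0,"ax": 0,"ay": 0,"az": 0,"fingers": 2},
  {"x": 0,"y": -1,"z": 0,"ax": 0,"ay": 0,"az": 0,"fingers": 2},
  {"x": 0,"y": 0,"z": 0,"ax": 0,"ay": 0,"az": 0,"fingers": 2},
  {"x": 0,"y": 0,"z": 0,"ax": 0,"ay": 0,"az": 0,"fingers": 2},
  {"x": 0,"y": 0,"z": 0,"ax": 0,"ay": 0,"az": 0,"fingers": 2},
  {"x": 0,"y": 0,"z": 0,"ax": 0,"ay": 0,"az": 0,"fingers": 2},
  {"x": 0,"y": 0,"z": 0,"ax": 0,"ay": 0,"az": 0,"fingers": 2},
  {"x": 0,"y": 0,"z": 0,"ax": 0,"ay": 0,"az": 0,"fingers": 2},
])

```text
t: 14.75
eef_pos: [0.5601, 0.0437, 0.0654]
tool_rot: [0.001, 0.996, 0.092, 0.001]
contact_force: [-1.8, -2.1, 7.3]
gripper_width: 0.157
grasp_force: 32.2
```

>>> jog_arm([
  {"x": 0,"y": -1,"z": 0,"ax": 0,"ay": 0,"az": 0,"fingers": 2},
  {"x": 0,"y": 0,"z": 0,"ax": 0,"ay": 0,"az": 0,"fingers": 2},
  {"x": 0,"y": 0,"z": 0,"ax": 0,"ay": 0,"az": 0,"fingers": 2},
  {"x": 0,"y": 0,"z": 0,"ax": 0,"ay": 0,"az": 0,"fingers": 2},
  {"x": 0,"y": 0,"z": 0,"ax": 0,"ay": 0,"az": 0,"fingers": 2},
  {"x": 0,"y": 0,"z": 0,"ax": 0,"ay": 0,"az": 0,"fingers": 2},
  {"x": 0,"y": 0,"z": 0,"ax": 0,"ay": 0,"az": 0,"fingers": 2},
  {"x": 0,"y": 0,"z": 0,"ax": 0,"ay": 0,"az": 0,"fingers": 2},
])

```text
t: 15.55
eef_pos: [0.5597, 0.0457, 0.0654]
tool_rot: [0.0, 0.996, 0.093, 0.001]
contact_force: [-1.3, 0.5, 7.5]
gripper_width: 0.159
grasp_force: 32.2
```

>>> jog_arm([
  {"x": 0,"y": -1,"z": 0,"ax": 0,"ay": 0,"az": 0,"fingers": 2},
  {"x": 0,"y": 0,"z": 0,"ax": 0,"ay": 0,"az": 0,"fingers": 2},
  {"x": 0,"y": 0,"z": 0,"ax": 0,"ay": 0,"az": 0,"fingers": 2},
  {"x": 0,"y": 0,"z": 0,"ax": 0,"ay": 0,"az": 0,"fingers": 2},
  {"x": 0,"y": 0,"z": 0,"ax": 0,"ay": 0,"az": 0,"fingers": 2},
  {"x": 0,"y": 0,"z": 0,"ax": 0,"ay": 0,"az": 0,"fingers": 2},
  {"x": 0,"y": 0,"z": 0,"ax": 0,"ay": 0,"az": 0,"fingers": 2},
  {"x": 0,"y": 0,"z": 0,"ax": 0,"ay": 0,"az": 0,"fingers": 2},
])

```text
t: 16.35
eef_pos: [0.5593, 0.0479, 0.0654]
tool_rot: [-0.001, 0.996, 0.093, 0.001]
contact_force: [-2.4, 2.8, 8.0]
gripper_width: 0.16
grasp_force: 32.2
```

>>> jog_arm([
  {"x": 0,"y": -1,"z": 0,"ax": 0,"ay": 0,"az": 0,"fingers": 2},
  {"x": 0,"y": 0,"z": 0,"ax": 0,"ay": 0,"az": 0,"fingers": 2},
  {"x": 0,"y": 0,"z": 0,"ax": 0,"ay": 0,"az": 0,"fingers": 2},
  {"x": 0,"y": 0,"z": 0,"ax": 0,"ay": 0,"az": 0,"fingers": 2},
  {"x": 0,"y": 0,"z": 0,"ax": 0,"ay": 0,"az": 0,"fingers": 2},
  {"x": 0,"y": 0,"z": 0,"ax": 0,"ay": 0,"az": 0,"fingers": 2},
  {"x": 0,"y": 0,"z": 0,"ax": 0,"ay": 0,"az": 0,"fingers": 2},
  {"x": 0,"y": 0,"z": 0,"ax": 0,"ay": 0,"az": 0,"fingers": 2},
])

```text
t: 17.15
eef_pos: [0.5589, 0.0499, 0.0654]
tool_rot: [-0.001, 0.996, 0.094, 0.001]
contact_force: [-2.6, 5.3, 6.8]
gripper_width: 0.157
grasp_force: 32.2
```

>>> jog_arm([
  {"x": 0,"y": -0.7,"z": 0,"ax": 0,"ay": 0,"az": 0,"fingers": 2},
  {"x": 0,"y": 0,"z": 0,"ax": 0,"ay": 0,"az": 0,"fingers": 2},
  {"x": 0,"y": 0,"z": 0,"ax": 0,"ay": 0,"az": 0,"fingers": 2},
  {"x": 0,"y": 0,"z": 0,"ax": 0,"ay": 0,"az": 0,"fingers": 2},
  {"x": 0,"y": 0,"z": 0,"ax": 0,"ay": 0,"az": 0,"fingers": 2},
  {"x": 0,"y": 0,"z": 0,"ax": 0,"ay": 0,"az": 0,"fingers": 2},
  {"x": 0,"y": 0,"z": 0,"ax": 0,"ay": 0,"az": 0,"fingers": 2},
  {"x": 0,"y": 0,"z": 0,"ax": 0,"ay": 0,"az": 0,"fingers": 2},
])

```text
t: 17.95
eef_pos: [0.5588, 0.0505, 0.0654]
tool_rot: [-0.001, 0.996, 0.094, 0.001]
contact_force: [-3.4, 4.5, 7.2]
gripper_width: 0.161
grasp_force: 32.2
```

>>> jog_arm([
  {"x": 0,"y": -0.7,"z": 0,"ax": 0,"ay": 0,"az": 0,"fingers": 2},
  {"x": 0,"y": 0,"z": 0,"ax": 0,"ay": 0,"az": 0,"fingers": 2},
  {"x": 0,"y": 0,"z": 0,"ax": 0,"ay": 0,"az": 0,"fingers": 2},
  {"x": 0,"y": 0,"z": 0,"ax": 0,"ay": 0,"az": 0,"fingers": 2},
  {"x": 0,"y": 0,"z": 0,"ax": 0,"ay": 0,"az": 0,"fingers": 2},
  {"x": 0,"y": 0,"z": 0,"ax": 0,"ay": 0,"az": 0,"fingers": 2},
  {"x": 0,"y": 0,"z": 0,"ax": 0,"ay": 0,"az": 0,"fingers": 2},
  {"x": 0,"y": 0,"z": 0,"ax": 0,"ay": 0,"az": 0,"fingers": 2},
])

```text
t: 18.75
eef_pos: [0.5587, 0.051, 0.0654]
tool_rot: [-0.001, 0.996, 0.094, 0.001]
contact_force: [-1.8, 4.1, 6.3]
gripper_width: 0.157
grasp_force: 32.2
```

>>> jog_arm([
  {"x": 0,"y": -0.7,"z": 0,"ax": 0,"ay": 0,"az": 0,"fingers": 2},
  {"x": 0,"y": 0,"z": 0,"ax": 0,"ay": 0,"az": 0,"fingers": 2},
  {"x": 0,"y": 0,"z": 0,"ax": 0,"ay": 0,"az": 0,"fingers": 2},
  {"x": 0,"y": 0,"z": 0,"ax": 0,"ay": 0,"az": 0,"fingers": 2},
  {"x": 0,"y": 0,"z": 0,"ax": 0,"ay": 0,"az": 0,"fingers": 2},
  {"x": 0,"y": 0,"z": 0,"ax": 0,"ay": 0,"az": 0,"fingers": 2},
  {"x": 0,"y": 0,"z": 0,"ax": 0,"ay": 0,"az": 0,"fingers": 2},
  {"x": 0,"y": 0,"z": 0,"ax": 0,"ay": 0,"az": 0,"fingers": 2},
])

```text
t: 19.55
eef_pos: [0.5587, 0.0511, 0.0654]
tool_rot: [-0.001, 0.996, 0.093, 0.001]
contact_force: [-2.3, 3.2, 7.4]
gripper_width: 0.157
grasp_force: 32.2
```

>>> jog_arm([
  {"x": 0,"y": -0.7,"z": 0,"ax": 0,"ay": 0,"az": 0,"fingers": 2},
  {"x": 0,"y": 0,"z": 0,"ax": 0,"ay": 0,"az": 0,"fingers": 2},
  {"x": 0,"y": 0,"z": 0,"ax": 0,"ay": 0,"az": 0,"fingers": 2},
  {"x": 0,"y": 0,"z": 0,"ax": 0,"ay": 0,"az": 0,"fingers": 2},
  {"x": 0,"y": 0,"z": 0,"ax": 0,"ay": 0,"az": 0,"fingers": 2},
  {"x": 0,"y": 0,"z": 0,"ax": 0,"ay": 0,"az": 0,"fingers": 2},
  {"x": 0,"y": 0,"z": 0,"ax": 0,"ay": 0,"az": 0,"fingers": 2},
  {"x": 0,"y": 0,"z": 0,"ax": 0,"ay": 0,"az": 0,"fingers": 2},
])

```text
t: 20.35
eef_pos: [0.5587, 0.0512, 0.0654]
tool_rot: [-0.0, 0.996, 0.093, 0.001]
contact_force: [-2.5, 0.9, 6.1]
gripper_width: 0.16
grasp_force: 32.2
```

The position has locked at y≈0.0511 while the force fell through to about zero, so the ball is in the notch bottom. One last look before handing in.

Run:
```python
from h import *
grab('scene','s2'); grab('top','t2')
f=lambda p,r:cv2.convertScaleAbs(cv2.resize(cv2.imread(p)[r[0]:r[1],r[2]:r[3]],(400,400),interpolation=cv2.INTER_CUBIC),alpha=1.4)
cv2.imwrite('pics/fin.png',np.hstack([f('pics/s2.png',(150,280,210,340)),f('pics/t2.png',(160,290,180,310))]))
rel([0,0,0])
```

```text
t 20.45 tcp [0.5587 0.0512 0.0654] yaw 10.68533900112526 z [ 0.0015  0.0009 -1.    ] w 0.1553120719192546 gf 32.20600605010986 F [-2.074   1.8157  6.613 ]
```

View pics/fin.png

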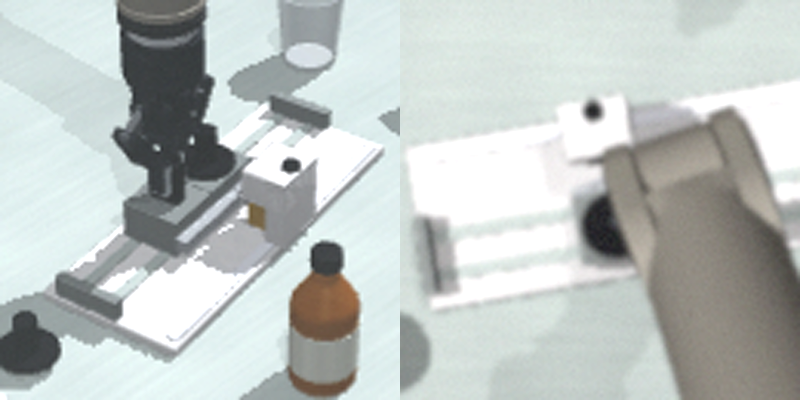

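The lid sits flat on the carriage (left panel, about (213,157)), the fingers pinch the tab, and the carriage is beside the head. Handing in.

```bash
python3 -c "
from station import bot
print(bot.hand_in())"
```

```text
the job is handed in; nothing more can be done
None
```

I handed the job in: the lid is down in the well and let go, the carriage is at rest with the ball in the notch by feel, and the fingers still hold the tab at about 32 N; the hand-in gave no verdict back.

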